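# Set the iris damper and start the dust extraction

## Robot

A 6-joint arm with a two-finger parallel gripper is mounted at the origin on the work surface. World frame = base frame: x ahead of the robot, y to its left, z up, the work surface at z = 0. Lengths are in mm, angles in rad, forces in N, time in s.
With the tool pointing down it reaches from about 325 to 1000 mm from the base axis. Payload 5.1 kg.
Tool frame: the origin (TCP) lies at the very end of the fingers, on their centre line; the grasp point (between the pads) lies 19 mm behind it; x points along the fingers, y is the direction in which the jaws open and shut, and the axes are right-handed (so a half turn about x gives the same grasp; the last joint's range is limited). The gripper opens to 85 mm and grips with 20 to 120 N. Pads are 22 mm wide; open, the fingers measure 114 mm over their backs; the gripper's body (76 mm by 85 mm) begins 54 mm behind the grasp point. The pads swing forward as they close: fully open they stand 13 mm farther back than shut.
Start: joints at [-1.408, 0.124, 1.65, -0, 1.367, -0.083], TCP at [158.134, -630.459, 231.322] pointing down, gripper open.
Joint ranges: [-2.61, 2.61], [-1.02, 2.33], [0.03, 2.71], [-1.35, 4.49], [0.32, 2.68], [-2.91, 2.91]. Speed limits (rad/s): [2.57, 2.57, 3.14, 3.14, 3.14, 3.14].

## Interface

Orientations are given as a 3x3 rotation matrix whose columns are the frame's x, y, z axes.
In Python, from bench import arm gives the robot as it stands.
- The arm moves only by the tool arm_command, never from a script. Its argument "increments" is a list of rows, each a list of 3 entries, a list of its own where there are three numbers: the shift along the tool's x, y, z in m, then the turn about the tool's x in degrees, then the opening in per cent of the stroke, from 0 (shut) to 100 (fully open). A call has 1 to 20 rows; each row is the pose to reach, as a shift and turn from the pose commanded when the call began, along the tool's axes at that moment; what a row does not reach only later rows make up. A row lasts 1/10 s, in which the tool goes at most 50 mm and 8.59 degrees, less where a joint would pass 70% of its speed; a pose out of reach is approached as far as the arm can. A call with a gripper value outside its range is refused whole. The fingers move at their own pace and stop on an object; the grip force is fixed at half the most. Time passes only in rows, so rows that repeat a pose let the fingers close. It gives the time, the measured TCP pose, the force and the opening at its end, in the units of the state.
- arm.get_state(): the state, without advancing time (a new reading comes with each control period).
- arm.capture(name): name is "side" or "top" or "wrist"; returns the picture (480x640x3 uint8, blue, green, red); there is no depth.
- arm.camera_params(name): a dict with "K" (3x3 intrinsics, pixels), "world_to_cam" (4x4, takes a point from world to camera coordinates); the wrist camera has in their place "hand_eye" (4x4, takes a point from camera to tool coordinates, whose origin is the TCP and whose axes are the tool frame's). Camera axes: x right, y down, z forward; pixel columns grow to the right and rows downward; lengths in mm; the calibration is good to about 2 mm. A picture is of the moment at which its call begins: read the wrist's pose just before it. camera_params takes no time and is no camera call.
- arm.finish_job(): hands the job in, once; it reports no verdict.
Trained networks look in the newest picture that a camera, given by its name, has taken for a name from the list of things; names that differ only in an ending like _2 or _b are one class to them, and where a whole thing is asked for, a point or a joint stands for the part that bears it (a point fixed in the world has none). Each returns a list of dicts, best first, with "confidence" (0 to 1); they miss things now and then, are a little off and sometimes report something else, mostly with a low value. They report only what shows in the picture. A call takes as long as a camera call. They do not tell look-alikes from the thing itself.
- arm.outline_of(camera, query): "pixels" (480x640 bool, what is visible of it).
- arm.place_of(camera, query): "xyz" ([x, y, z] in mm, in the coordinates of the camera as it stood for that picture, good to about 4 mm: a listed point, or the origin of a listed thing).
The state is a dict: "time_s": time; "q": joint angles; "joint_vel": joint speeds; "joint_efforts": joint torques, N m; "eef_pos": TCP position; "eef_rot": TCP orientation; "ft_force": force on the tool from outside, world axes, zero at the start; "ft_torque": the same for the moment, N m; "gripper_width": finger opening in mm.
Only numpy, scipy, OpenCV 4.12 (cv2) and the standard library are available. Lean on these libraries where they do the work, as an engineer would, in place of code of your own. Each camera call takes 0.05 s, during which the arm holds its last target.

## Task

Get the bench dust extraction ready for sanding: push the lever of the iris damper round by its upright black handle until the white pointer line on the lever stands over the middle of the red set-mark clip on the scale, then press the green start button of the switch box down and let it come back up. Do it all by pushing with the fingertips: do not take the handle between the fingers, do not press the red stop button, do not shift the red clip, and leave the turned work, tools and other things on the bench standing where they are.

Things in the scene. Friction and masses are not known exactly. Their poses are not given: they have to be found in the camera images.
- damper_axis (a point): Centre of the iris damper, a fixed round galvanised housing (168 mm diameter, flat top 78 mm above the bench) on a 200 mm flange, with an open duct collar (110 mm outside diameter, rim 104 mm above the bench) rising from its middle. The point is on the vertical axis of the housing, at the height of its flat top. The frame is the damper's own: z up; its scale lies on the -x side.
- damper_ring (a joint): Angle of the damper's control ring with its lever, rad: 0 = closed, 1.571 = fully open; it grows as the lever swings anticlockwise seen from above. At 0 the lever points from the axis along 135 degrees from the damper's x axis (between its -x and +y), at 1.571 along 225 degrees. Stiff, turned by about 3.5 N at the handle; stays where it is left; end stops at both ends.
- lever_handle (a point): Centre of the upright black handle on the end of the lever: a vertical cylinder of 16 mm diameter and 45 mm height, 122 mm from the damper's axis, from 87 to 132 mm above the bench, centre at about 110 mm. Below it only the lever arm (8 mm wide, 83 to 89 mm above the bench), which runs in to the ring; beside it it is free down to the bench.
- lever_pointer (a point): Point of the white pointer line on top of the lever arm, 86 mm from the damper's axis.
- set_mark (a point): Middle of the red set-mark clip that is pushed on to the rim of the scale (13 to 16 mm wide along the arc, top 81 mm above the bench, below the lever arm, which passes over it), 86 mm from the damper's axis. The lever belongs here.
- mark_clip (a joint): Where the red clip is set, rad, on the same scale as joint damper_ring: pointer on mark when the two are equal.
- start_top (a point): Middle of the top of the green start button (30 mm diameter) on the grey switch box (150 x 84 mm, top 52 mm above the bench, its long side along its own x). The red stop button is 66 mm away (centre to centre) along the box's +x.
- start (a joint): Travel of the green start button, m: 0 = up, 0.006 = fully down, which takes 5 N; it springs back.
- stop_top (a point): Middle of the top of the red stop button, same size as the green one; not to be pressed.
- stop (a joint): Travel of the red stop button, m: 0 = up, 0.006 = fully down.
- bowl: Loose turned wooden bowl, 100 mm diameter, 42 mm high, behind the damper; origin at the centre of its underside.
- spindle: Loose turned maple spindle standing upright, 54 mm diameter, 140 mm high, behind the damper; origin at the centre of its underside.
- live_centre: Loose steel lathe centre standing on its head, 42 mm diameter, 86 mm high, behind the switch box; origin at the centre of its underside.
- wax_jar: Loose jar, 68 mm diameter, 60 mm high; origin at the centre of its underside.
- sanding_block: Loose cork sanding block 110 x 60 x 35 mm; origin at the centre of its underside.
- blank: Loose maple disc, 84 mm diameter, 32 mm high, lying between the robot and the work; origin at the centre of its underside.
- gouge: Loose turning gouge lying on the bench, about 410 mm long, 29 mm thick at its wooden handle (-x end); origin on the bench under the joint of handle and ferrule.
Things that resemble listed ones, but are neither listed nor needed, are in the scene too. What is shaped like the part that bears start_top but blue is not meant.

How it is judged:
By the outcome, as a careful person would: the job done as asked, in the order asked, and still so for the second after the job is handed in, with the robot touching nothing.
It also fails if it takes over 48 s, if anything falls off the work surface, if the arm or the gripper's body presses on something with over 40 N, if the wrist force passes 120 N, or if a joint passes its speed limit or range.

## Working session

There is one attempt and no reset: what is moved stays moved. The work goes in short steps, Python scripts to look and compute and a tool call to move; the robot and the scene stay as the last step left them, time stands still between calls to the robot, and variables do not carry over. Pictures are saved under pics/ and viewed, and the job is handed in when it is done.

Besides the shell and the picture viewer there is one more tool, called after "Emit:" as name([rows], argument=value, ...), one row to a line, values as JSON. arm_command: Moves the arm, as the interface text tells. Its arguments: {"type":"object","properties":{"increments":{"type":"array"}},"required":["increments"]}

```bash
mkdir -p pics; ls; cat > h.py <<'E'
import numpy as np, cv2
from bench import arm
def w2c(n): return np.array(arm.camera_params(n)["world_to_cam"])
def toworld(n,p,st=None):
    p=np.append(np.array(p,float),1)
    P=arm.camera_params(n)
    if n=="wrist":
        t=np.array(P["hand_eye"])@p
        return np.array(st["eef_rot"])@t[:3]+np.array(st["eef_pos"])
    return (np.linalg.inv(np.array(P["world_to_cam"]))@p)[:3]
def ray_z(n,u,v,z,st=None):
    K=np.array(arm.camera_params(n)["K"])
    d=np.linalg.inv(K)@np.array([u,v,1.])
    o=toworld(n,[0,0,0],st); q=toworld(n,d*1000,st)
    s=(z-o[2])/(q[2]-o[2]); return o+s*(q-o)
def proj(n,p,st=None):
    P=arm.camera_params(n);K=np.array(P["K"])
    if n=="wrist":
        t=np.array(st["eef_rot"]).T@(np.array(p)-np.array(st["eef_pos"]))
        c=np.linalg.inv(np.array(P["hand_eye"]))@np.append(t,1)
    else: c=np.array(P["world_to_cam"])@np.append(p,1)
    x=K@c[:3]; return x[:2]/x[2]
E
python3 - <<'E'
from h import *
s=arm.get_state();print({k:np.round(v,3).tolist() for k,v in s.items()})
for n in ["top","side","wrist"]:
    cv2.imwrite(f"pics/{n}0.png",arm.capture(n))
    P=arm.camera_params(n);print(n,np.round(P["K"],1).tolist(), np.round(P.get("world_to_cam",P.get("hand_eye")),2).tolist())
E
```

```text
pics
{'time_s': 0.0, 'q': [-1.408, 0.125, 1.652, 0.0, 1.368, -0.083], 'joint_vel': [-0.001, 0.0, 0.001, -0.001, 0.001, -0.0], 'joint_efforts': [-0.001, -42.361, -36.545, -0.0, 0.007, 0.0], 'eef_pos': [158.037, -629.851, 230.027], 'eef_rot': [[-0.0, 0.243, -0.97], [0.002, -0.97, -0.243], [-1.0, -0.002, -0.0]], 'ft_force': [-0.737, -0.238, 0.985], 'ft_torque': [-0.03, -0.01, -0.025], 'gripper_width': 85.251}
top [[528.0, 0.0, 324.3], [0.0, 528.0, 233.4], [0.0, 0.0, 1.0]] [[-0.02, -1.0, 0.01, -41.96], [-0.99, 0.02, -0.11, 538.3], [0.11, -0.02, -0.99, 1195.05], [0.0, 0.0, 0.0, 1.0]]
side [[583.6, 0.0, 325.3], [0.0, 583.6, 240.9], [0.0, 0.0, 1.0]] [[-0.95, -0.3, 0.02, 522.67], [-0.21, 0.61, -0.76, 199.56], [0.22, -0.73, -0.65, 1236.31], [0.0, 0.0, 0.0, 1.0]]
wrist [[410.0, 0.0, 321.2], [0.0, 410.0, 244.2], [0.0, 0.0, 1.0]] [[0.0, -0.29, 0.96, -142.25], [1.0, 0.0, -0.0, -0.36], [0.0, 0.96, 0.29, -73.1], [0.0, 0.0, 0.0, 1.0]]
```

View pics/top0.png

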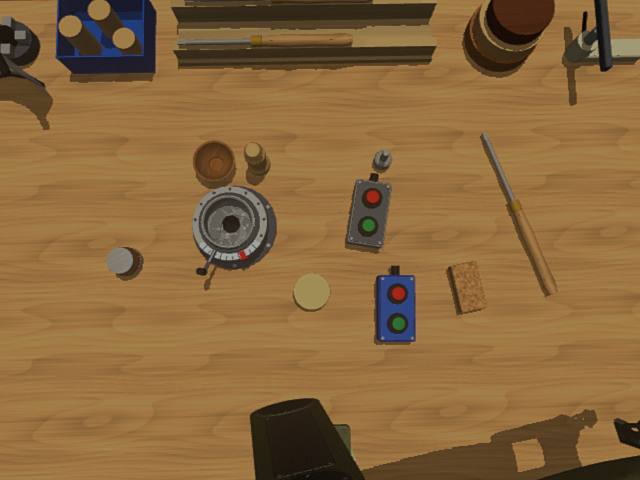

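View pics/side0.png

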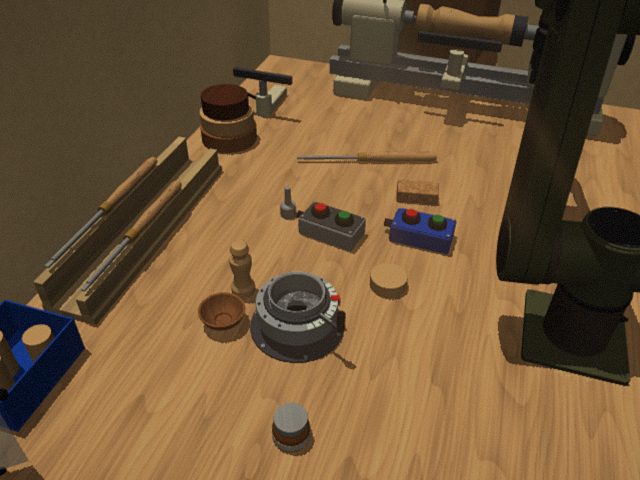

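```bash
python3 - <<'E'
from h import *
for n in ["top","side"]:
    for q in ["damper_axis","lever_handle","lever_pointer","set_mark","start_top","stop_top","bowl","spindle","live_centre","wax_jar","sanding_block","blank","gouge"]:
        for r in arm.place_of(n,q)[:3]:
            p=toworld(n,r["xyz"]);print(n,q,round(r["confidence"],2),np.round(p,1),np.round(proj(n,p)))
print(arm.get_state()["time_s"])
E
```

```text
top damper_axis 0.6 [561.2 158.   78.7] [229. 222.]
top lever_handle 0.88 [452.4 211.9 112.4] [201. 271.]
top lever_pointer 0.83 [489.  195.4  91.8] [211. 255.]
top set_mark 0.55 [481.6 124.9  81.1] [244. 258.]
top start_top 0.68 [707.7 102.7  -0.8] [257. 166.]
top start_top 0.55 [ 327.3 -215.6   72.2] [400. 324.]
top start_top 0.47 [ 546.  -157.1   73.5] [370. 226.]
top stop_top 0.73 [ 398.5 -213.7   71.5] [398. 292.]
top stop_top 0.45 [ 614.3 -163.3   73.4] [372. 196.]
top bowl 0.55 [7.122e+02 2.005e+02 6.000e-01] [217. 165.]
top spindle 0.84 [707.9 100.8  -0.9] [258. 166.]
top spindle 0.51 [716.1 201.7  -1.9] [216. 164.]
top live_centre 0.82 [ 712.3 -197.9   -1.8] [381. 162.]
top live_centre 0.71 [455.3 214.4 110.3] [200. 270.]
top wax_jar 0.81 [483.6 407.9   2.3] [128. 262.]
top sanding_block 0.62 [ 407.8 -381.4   -4. ] [463. 286.]
top sanding_block 0.5 [404.4 -23.9   1.7] [312. 291.]
top blank 0.94 [ 4.023e+02 -2.310e+01  4.000e-01] [312. 292.]
top gouge 0.58 [ 582.3 -512.7    2. ] [515. 212.]
side damper_axis 0.58 [558.8 157.3  79.2] [298. 300.]
side lever_handle 0.82 [452.6 21
[... 322 characters left out ...]
214.3   76.5] [414. 212.]
side stop_top 0.47 [ 616.6 -164.3   72.6] [319. 207.]
side stop_top 0.26 [558.4 157.1  79.7] [298. 299.]
side bowl 0.73 [709.8 201.2   2.4] [224. 323.]
side spindle 0.57 [7.134e+02 1.012e+02 6.000e-01] [242. 291.]
side live_centre 0.79 [ 717.9 -199.5    1.8] [286. 213.]
side live_centre 0.33 [482.1 195.5  93.9] [328. 317.]
side live_centre 0.19 [ 402.  -385.7   -0.9] [418. 197.]
side wax_jar 0.72 [486.9 409.5   1. ] [289. 436.]
side sanding_block 0.85 [ 4.024e+02 -3.855e+02 -3.000e-01] [418. 197.]
side sanding_block 0.27 [452.7 215.7 114.1] [340. 321.]
side gouge 0.78 [ 5.849e+02 -5.146e+02  2.000e-01] [365. 161.]
side gouge 0.17 [452.5 211.3 111.4] [341. 320.]
1.45
```

The top and side pictures agree. The damper axis is at about (560,158), the handle at (452,212), and the clip at about (482,126). The grey box with its green button near (546,-155) is the real one; the blue box is the look-alike. I'll shut the fingers and travel high to the clockwise side of the handle.

Emit:
arm_command([
  [[0, -0.774, -0.515], -139, 0],
  [[0, -0.774, -0.515], -139, 0],
  [[0, -0.774, -0.515], -139, 0],
  [[0, -0.774, -0.515], -139, 0],
  [[0, -0.774, -0.515], -139, 0],
  [[0, -0.774, -0.515], -139, 0],
  [[0, -0.774, -0.515], -139, 0],
  [[0, -0.774, -0.515], -139, 0],
  [[0, -0.774, -0.515], -139, 0],
  [[0, -0.774, -0.515], -139, 0],
  [[0, -0.774, -0.515], -139, 0],
  [[0, -0.774, -0.515], -139, 0],
  [[0, -0.774, -0.515], -139, 0],
  [[0, -0.774, -0.515], -139, 0],
  [[0, -0.774, -0.515], -139, 0],
  [[0, -0.774, -0.515], -139, 0],
  [[0, -0.774, -0.515], -139, 0],
  [[0, -0.774, -0.515], -139, 0],
  [[0, -0.774, -0.515], -139, 0],
  [[0, -0.774, -0.515], -139, 0],
])

```text
time_s: 3.45
eef_pos: [469.8, 248.6, 231.1]
eef_rot: [[-0.0, 0.449, 0.894], [0.0, 0.894, -0.449], [-1.0, 0.0, -0.001]]
ft_force: [0.1, 0.0, 0.2]
gripper_width: 0.3
```

```bash
python3 - <<'E'
from h import *
s=arm.get_state();print({k:np.round(v,3).tolist() for k,v in s.items()})
for n in ["top","wrist"]:
    s=arm.get_state()
    cv2.imwrite(f"pics/{n}1.png",arm.capture(n))
    for q in ["damper_axis","lever_handle","lever_pointer","set_mark","start_top"]:
        for r in arm.place_of(n,q)[:2]:
            p=toworld(n,r["xyz"],s);print(n,q,round(r["confidence"],2),np.round(p,1),np.round(proj(n,p,s)))
print(arm.get_state()["time_s"])
E
```

```text
{'time_s': 3.45, 'q': [0.385, -0.14, 1.913, 0.001, 1.369, -0.72], 'joint_vel': [-0.051, -0.05, 0.049, -0.029, 0.03, -0.03], 'joint_efforts': [1.118, -29.303, -37.082, 0.176, -0.159, 0.171], 'eef_pos': [469.761, 248.627, 231.14], 'eef_rot': [[-0.0, 0.449, 0.894], [0.0, 0.894, -0.449], [-1.0, 0.0, -0.001]], 'ft_force': [0.113, 0.047, 0.227], 'ft_torque': [-0.029, 0.053, 0.016], 'gripper_width': 0.291}
top damper_axis 0.76 [562.4 159.9  75.6] [228. 222.]
top damper_axis 0.66 [ 5.813e+02 -5.166e+02 -4.000e-01] [516. 212.]
top lever_handle 0.94 [456.9 210.  111.4] [202. 269.]
top lever_pointer 0.61 [485.6 195.5  90.9] [211. 256.]
top lever_pointer 0.35 [ 546.3 -158.5   74.9] [371. 226.]
top set_mark 0.41 [481.7 125.3  79.4] [244. 258.]
top start_top 0.67 [ 327.3 -214.8   69.3] [399. 324.]
top start_top 0.58 [ 546.  -158.5   76.5] [371. 226.]
wrist damper_axis 0.7 [561.4 154.3  77.1] [275. 369.]
wrist lever_handle 0.71 [454.1 216.  111.4] [272. 236.]
wrist lever_pointer 0.89 [485.4 193.2  87.1] [269. 277.]
wrist set_mark 0.96 [480.5 125.1  77.2] [192. 304.]
4.05
```

View pics/wrist1.png

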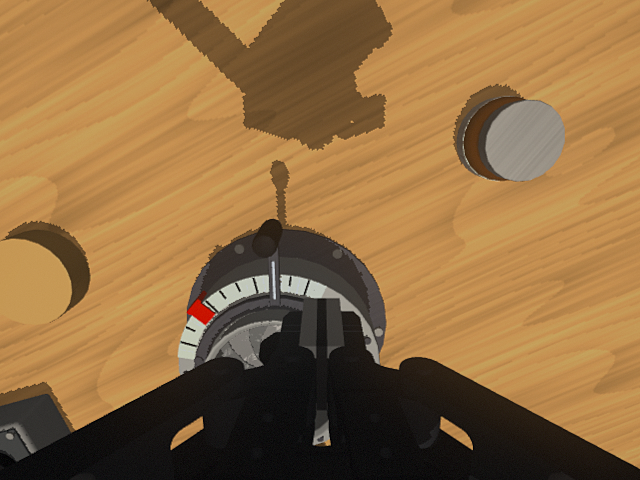

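View pics/top1.png

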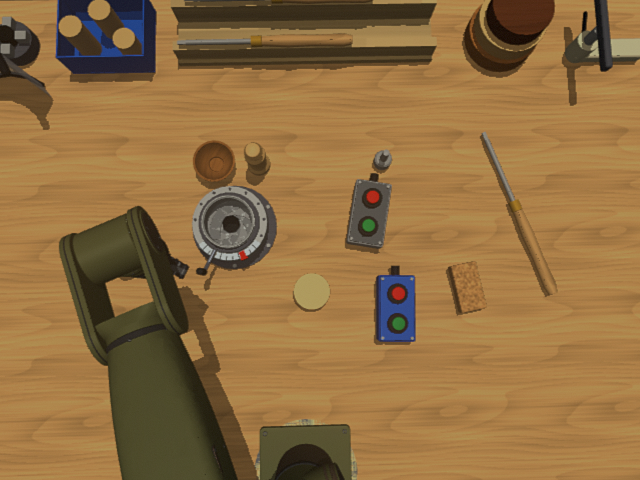

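Wrist picture: the handle is at about (268,235), the pointer line at (274,280) and the clip at (201,311). The closed fingertips are beside the handle on its clockwise side. The estimates agree that about 48.5° of turn is needed. Next I'll go down.

Emit:
arm_command([
  [[0.05, 0, 0], 0, 0],
  [[0.1, 0, 0], 0, 0],
  [[0.134, 0, 0], 0, 0],
  [[0.134, 0, 0], 0, 0],
  [[0.134, 0, 0], 0, 0],
])

```text
time_s: 4.55
eef_pos: [469.5, 245.6, 97.7]
eef_rot: [[-0.0, 0.453, 0.892], [-0.0, 0.892, -0.453], [-1.0, -0.0, -0.0]]
ft_force: [-0.5, -0.2, 0.7]
gripper_width: -0.2
```

```bash
python3 - <<'E'
from h import *
s=arm.get_state();print(s["eef_pos"],s["ft_force"])
cv2.imwrite("pics/wrist2.png",arm.capture("wrist")); cv2.imwrite("pics/side2.png",arm.capture("side"))
for f in np.arange(0,42,3):
    r=np.radians(f);print(f,np.round([22.5*np.cos(r)-121*np.sin(r)-22.5-16,-22.5*np.sin(r)-121*np.cos(r)+121],1))
E
```

```text
[469.4525551  245.55964758  97.74898808] [-0.50133333 -0.15427032  0.70538129]
0 [-16.   0.]
3 [-22.4  -1. ]
6 [-28.8  -1.7]
9 [-35.2  -2. ]
12 [-41.6  -2. ]
15 [-48.1  -1.7]
18 [-54.5  -1. ]
21 [-60.9  -0. ]
24 [-67.2   1.3]
27 [-73.4   3. ]
30 [-79.5   5. ]
33 [-85.5   7.3]
36 [-91.4   9.9]
39 [-97.2  12.8]
```

View pics/wrist2.png

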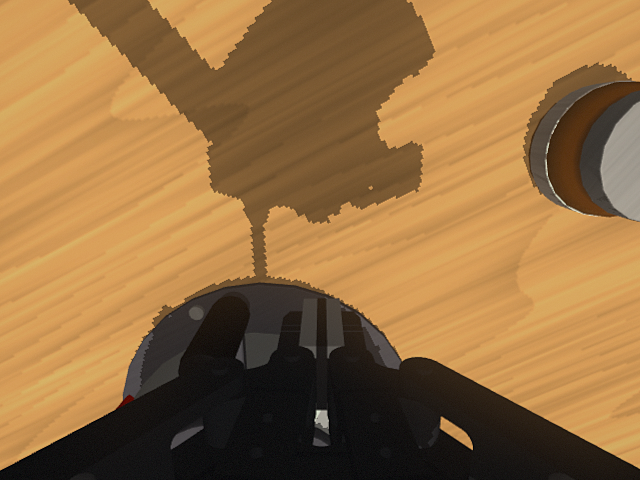

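View pics/side2.png

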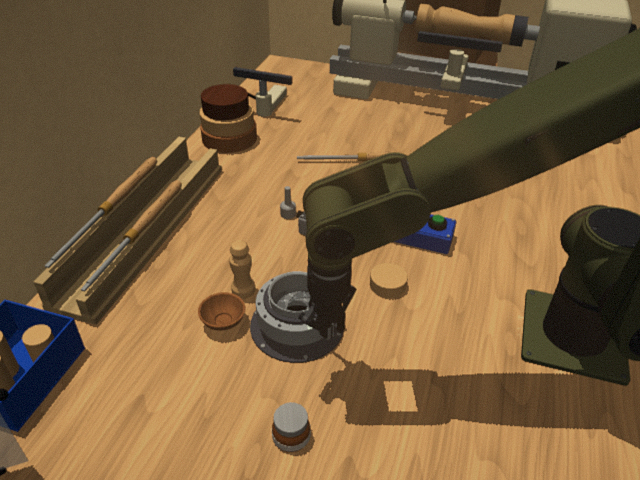

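Both pictures show the fingers down beside the handle and clear of it: the handle is at (220,330) in the wrist view and the fingers at (321,330). I'll push along the arc, stopping well short of the clip.

Emit:
arm_command([
  [[0, -0.008, 0], 0, 0],
  [[0, -0.016, 0], 0, 0],
  [[0, -0.0224, -0.001], -3, 0],
  [[0, -0.0288, -0.0017], -6, 0],
  [[0, -0.0352, -0.002], -9, 0],
  [[0, -0.0416, -0.002], -12, 0],
  [[0, -0.0481, -0.0017], -15, 0],
  [[0, -0.0545, -0.001], -18, 0],
  [[0, -0.0609, 0], -21, 0],
  [[0, -0.0672, 0.0013], -24, 0],
  [[0, -0.0734, 0.003], -27, 0],
  [[0, -0.0795, 0.005], -30, 0],
  [[0, -0.0855, 0.0073], -33, 0],
  [[0, -0.0855, 0.0073], -33, 0],
  [[0, -0.0855, 0.0073], -33, 0],
])

```text
time_s: 6.15
eef_pos: [437.1, 165.7, 97.9]
eef_rot: [[0.001, -0.104, 0.995], [-0.0, 0.995, 0.104], [-1.0, -0.0, 0.001]]
ft_force: [0.3, -0.6, 0.3]
gripper_width: 0.0
```

```bash
python3 - <<'E'
from h import *
s=arm.get_state();print(s["eef_pos"],s["ft_force"],s["ft_torque"])
for n in ["top","wrist","side"]:
    s=arm.get_state()
    cv2.imwrite(f"pics/{n}3.png",arm.capture(n))
    for q in ["damper_axis","lever_handle","lever_pointer","set_mark"]:
        for r in arm.place_of(n,q)[:1]:
            p=toworld(n,r["xyz"],s);print(n,q,round(r["confidence"],2),np.round(p,1),np.round(proj(n,p,s)), np.degrees(np.arctan2(p[1]-157.5,p[0]-561))%360)
E
```

```text
[437.1200096  165.72350805  97.91639264] [ 0.28516613 -0.62926347  0.27836238] [0.03326791 0.00606494 0.00191292]
top damper_axis 0.65 [562.3 160.7  78.8] [228. 222.] 67.17085961402736
top lever_handle 0.9 [442.1 142.  111.3] [234. 275.] 187.4173408526358
top lever_pointer 0.56 [478.8 148.9  92.6] [232. 259.] 185.9722183402008
top set_mark 0.56 [483.5 125.2  79.1] [244. 257.] 202.6246827796921
wrist lever_handle 0.76 [442.2 145.2 109.9] [260. 346.] 185.89444447593314
wrist lever_pointer 0.74 [407.8 -19.5   0.7] [  5. 167.] 229.11388895147797
side damper_axis 0.83 [558.9 156.3  75.2] [298. 301.] 210.59829614216133
side lever_handle 0.84 [441.4 143.  113.7] [356. 296.] 186.91148761577796
side lever_pointer 0.73 [475.7 147.9  94.4] [338. 301.] 186.44859260379965
side set_mark 0.45 [479.2 129.7  80.8] [339. 299.] 198.74402765036567
```

View pics/wrist3.png

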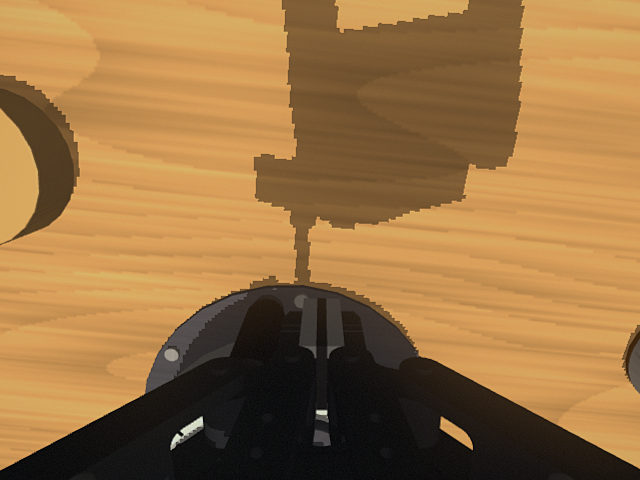

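View pics/top3.png

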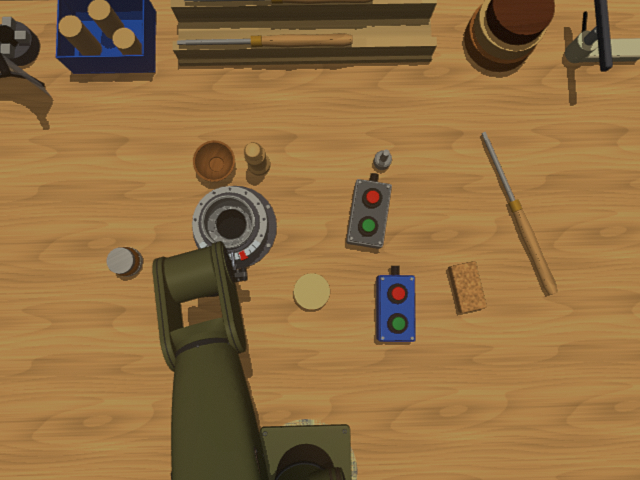

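The top, wrist and side estimates put the lever near 186.6° with the handle following the fingers, and the clip near 202°. I'll push 10° more, stopping short of the clip.

Emit:
arm_command([
  [[0, -0.0054, -0.0007], -2.5, 0],
  [[0, -0.0108, -0.0012], -5, 0],
  [[0, -0.0162, -0.0016], -7.5, 0],
  [[0, -0.0216, -0.0018], -10, 0],
  [[0, -0.0216, -0.0018], -10, 0],
  [[0, -0.0216, -0.0018], -10, 0],
])

```text
time_s: 7.5
eef_pos: [437.5, 144.4, 97.3]
eef_rot: [[-0.0, -0.276, 0.961], [-0.0, 0.961, 0.276], [-1.0, -0.0, -0.0]]
ft_force: [-1.6, 0.3, 1.2]
gripper_width: -0.2
```

```bash
python3 - <<'E'
from h import *
s=arm.get_state();print(s["time_s"],s["eef_pos"],s["eef_rot"],s["ft_force"])
E
```

```text
7.5 [437.53471769 144.39320656  97.31067602] [[-1.95213088e-04 -2.76004042e-01  9.61156455e-01]
 [-6.87801877e-05  9.61156475e-01  2.76004034e-01]
 [-9.99999979e-01 -1.22289215e-05 -2.06613934e-04]] [-1.57121082  0.28466027  1.15061729]
```

Emit:
arm_command([
  [[0, 0.012, 0], 0, 0],
  [[0, 0.012, 0], 0, 0],
  [[-0.05, 0.015, 0], 0, 0],
  [[-0.1, 0.03, 0], 0, 0],
  [[-0.135, 0.05, 0], 0, 0],
  [[-0.135, 0.05, 0], 0, 0],
  [[-0.135, 0.05, 0], 0, 0],
])

```text
time_s: 8.2
eef_pos: [424.1, 193.0, 233.4]
eef_rot: [[0.002, -0.278, 0.96], [0.0, 0.96, 0.278], [-1.0, -0.0, 0.002]]
ft_force: [-0.2, 0.4, -0.8]
gripper_width: 0.1
```

```bash
python3 - <<'E'
from h import *
for n in ["top","wrist","side"]:
    s=arm.get_state()
    im=arm.capture(n);cv2.imwrite(f"pics/{n}4.png",im)
    for q in ["damper_axis","lever_handle","lever_pointer","set_mark"]:
        for r in arm.place_of(n,q)[:1]:
            p=toworld(n,r["xyz"],s);print(n,q,round(r["confidence"],2),np.round(p,1),np.round(proj(n,p,s)), np.degrees(np.arctan2(p[1]-157.5,p[0]-561))%360)
    np.savez(f"st_{n}4.npz",**{k:np.array(v) for k,v in s.items()})
print(s["eef_pos"],s["eef_rot"],s["time_s"])
E
```

```text
top damper_axis 0.66 [563.9 156.6  79.1] [230. 221.] 342.28667416935275
top lever_handle 0.9 [446.4 124.2 117.4] [242. 273.] 196.20011249015985
top lever_pointer 0.78 [480.5 132.3  89.6] [240. 258.] 197.3836391261879
wrist damper_axis 0.76 [561.1 157.5  77.5] [234. 371.] 34.856333519217046
wrist lever_handle 0.97 [445.2 120.9 112.6] [208. 241.] 197.55152518963843
wrist lever_pointer 0.65 [477.4 128.5  89.7] [217. 275.] 199.13886551828915
wrist set_mark 0.68 [481.6 124.6  79.2] [215. 274.] 202.50671687789438
side damper_axis 0.91 [561.5 156.7  78. ] [297. 300.] 300.09113280759766
side lever_handle 0.72 [447.3 123.7 111.8] [356. 290.] 196.54444547116205
side lever_pointer 0.67 [472.6 134.   90.7] [342. 297.] 194.88112813285713
side set_mark 0.49 [479.8 125.5  78.5] [339. 298.] 201.50723185136994
[423.66889464 192.19416987 231.80565944] [[-8.18965113e-04 -2.76673582e-01  9.60963609e-01]
 [-2.84944192e-04  9.60963957e-01  2.76673440e-01]
 [-9.99999624e-01 -4.72351044e-05 -8.65832485e-04]] 8.7
```

View pics/wrist4.png

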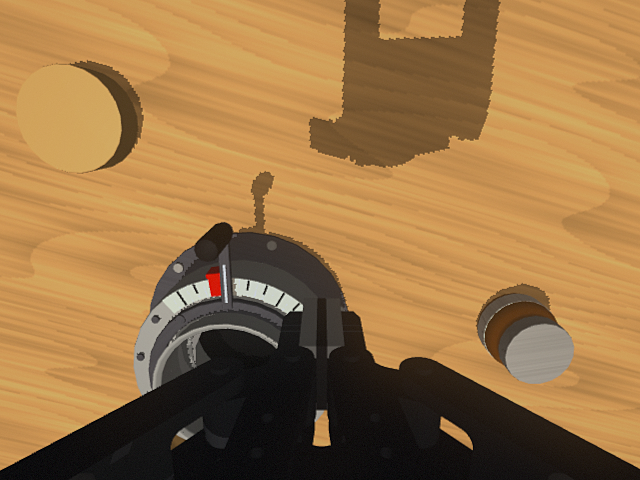

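Wrist picture: the lever's white line is at (226,285) and just overlaps the right part of the red clip at (215,282). The view is oblique, so parallax matters. I'll put the wrist camera in the vertical plane through the axis and clip for an unbiased reading.

Emit:
arm_command([
  [[0, -0.083, 0.018], -6, 0],
  [[0, -0.083, 0.018], -6, 0],
  [[0, -0.083, 0.018], -6, 0],
  [[0, -0.083, 0.018], -6, 0],
  [[0, -0.083, 0.018], -6, 0],
])

```text
time_s: 9.45
eef_pos: [463.8, 118.2, 232.3]
eef_rot: [[-0.0, -0.376, 0.926], [0.0, 0.926, 0.376], [-1.0, 0.0, -0.0]]
ft_force: [0.0, -0.6, 0.7]
gripper_width: 0.0
```

```bash
python3 - <<'E'
from h import *
n="wrist";s=arm.get_state()
im=arm.capture(n);cv2.imwrite("pics/wrist5.png",im)
np.savez("st5.npz",**{k:np.array(v) for k,v in s.items()})
cv2.imwrite("pics/wrist5z.png",cv2.resize(im[180:330,240:440],None,fx=4,fy=4,interpolation=cv2.INTER_CUBIC))
for q in ["damper_axis","lever_handle","lever_pointer","set_mark"]:
    for r in arm.place_of(n,q)[:1]:
        p=toworld(n,r["xyz"],s);print(n,q,round(r["confidence"],2),np.round(p,1),np.round(proj(n,p,s)), np.degrees(np.arctan2(p[1]-157.5,p[0]-561))%360)
print(s["eef_pos"],s["eef_rot"][:2],s["time_s"])
E
```

```text
wrist lever_handle 0.63 [444.5 125.5 108.7] [341. 213.] 195.33807559701464
wrist lever_pointer 0.67 [479.3 130.9  90. ] [328. 254.] 198.05632082625544
wrist set_mark 0.79 [481.7 128.9  77.5] [325. 250.] 199.8056604371772
[463.77243761 118.17962016 232.28659211] [[-2.17824329e-04 -3.76392614e-01  9.26460227e-01]
 [ 3.43402801e-04  9.26460167e-01  3.76392670e-01]] 9.45
```

View pics/wrist5z.png

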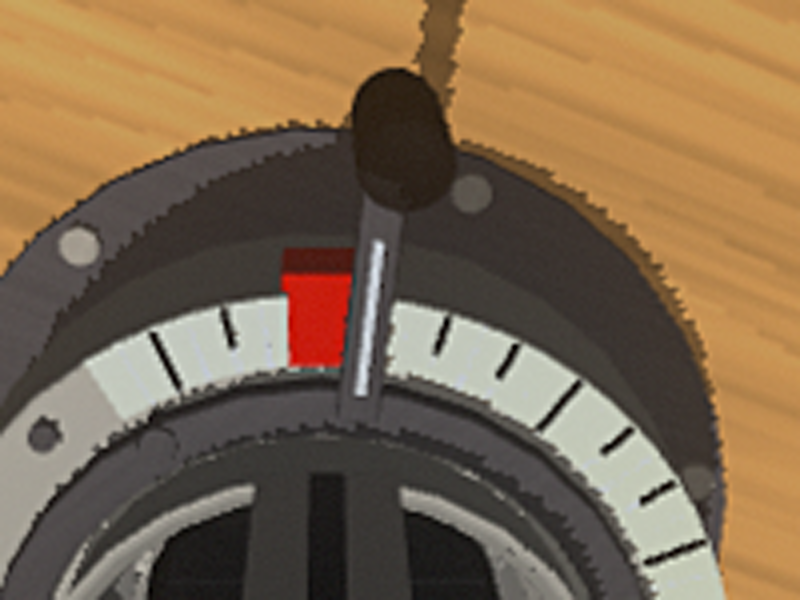

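View pics/wrist5.png

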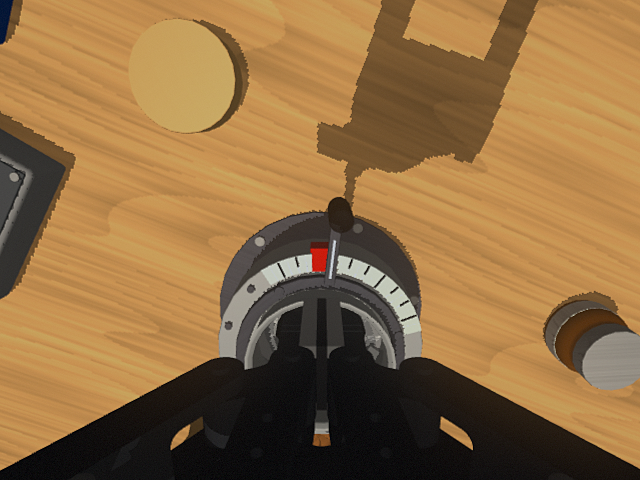

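```bash
cat > meas.py <<'E'
from h import *
C=np.array([561.,157.5])
def bp(im,s,mask,z):
    v,u=np.nonzero(mask)
    return np.array([ray_z("wrist",a,b,z,s)[:2] for a,b in zip(u,v)]),u,v
def ang(p): d=p-C; return np.degrees(np.arctan2(d[:,1],d[:,0]))%360, np.hypot(d[:,0],d[:,1])
def clip(im,s,roi):
    b,g,r=[im[...,i].astype(int) for i in range(3)]
    m=(r>150)&(g<70)&(b<70); M=np.zeros_like(m); x0,x1,y0,y1=roi; M[y0:y1,x0:x1]=m[y0:y1,x0:x1]
    p,u,v=bp(im,s,M,81.); a,r=ang(p)
    print("clip n",len(a),"rad",r.min().round(1),r.max().round(1))
    for lo in range(int(r.min()),int(r.max()),3):
        k=(r>=lo)&(r<lo+3)
        if k.sum()>3: print("  r",lo,"ang",a[k].min().round(2),a[k].max().round(2),"mid",((a[k].min()+a[k].max())/2).round(2))
def line(im,s,roi,thr=150):
    x0,x1,y0,y1=roi; g=im[...,1].astype(float)
    P=[]
    for v in range(y0,y1):
        row=g[v,x0:x1]; w=np.clip(row-thr,0,None)
        if w.sum()>0 :
            u=x0+(w*np.arange(x1-x0)).sum()/w.sum(); P.append(ray_z("wrist",u,v,89.,s)[:2])
    P=np.array(P); a,r=ang(P); print("line pts",len(P),"ang",np.round(a,2),"r",r.min().round(1),r.max().round(1))
    vx,vy,px,py=cv2.fitLine(P.astype(np.float32),cv2.DIST_HUBER,0,.01,.01).ravel()
    d=np.array([vx,vy]); d*=np.sign(d@(P.mean(0)-C)); perp=(C-[px,py])@np.array([-d[1],d[0]])
    print("line dir",np.degrees(np.arctan2(d[1],d[0]))%360,"C offset from line",perp, "mean ang",a.mean(), np.median(a))
E
python3 - <<'E'
from meas import *
s5=dict(np.load("st5.npz")); im=cv2.imread("pics/wrist5.png")
print("w5");clip(im,s5,(240,440,180,330))
line(im,s5,(328,338,241,278))
s1=dict(eef_pos=[469.761,248.627,231.14],eef_rot=[[0,.449,.894],[0,.894,-.449],[-1,0,-.001]])
im=cv2.imread("pics/wrist1.png");print("w1");clip(im,s1,(150,260,280,340))
s0=arm.get_state()
im=cv2.imread("pics/wrist4.png");s4=dict(np.load("st_wrist4.npz"));print("w4");clip(im,s4,(150,260,250,320));line(im,s4,(221,231,266,302))
E
```

```text
w5
clip n 325 rad 68.9 86.7
  r 68 ang 199.62 206.52 mid 203.07
  r 71 ang 199.13 206.96 mid 203.05
  r 74 ang 199.23 206.85 mid 203.04
  r 77 ang 198.87 206.64 mid 202.76
  r 80 ang 198.91 206.44 mid 202.68
  r 83 ang 198.62 206.73 mid 202.68
line pts 37 ang [195.84 195.8  195.87 196.02 195.96 195.97 195.96 195.92 195.86 195.8
 195.88 196.04 195.97 195.97 195.98 195.93 195.86 195.79 195.89 196.05
 195.99 195.99 195.99 195.94 195.87 194.99 194.6  194.67 196.05 196.
 195.55 194.52 195.53 195.8  195.85 196.02 196.02] r 67.5 95.6
line dir 196.38503 C offset from line 0.7131241378720006 mean ang 195.7762428981724 195.91593391392206
w1
clip n 343 rad 65.9 83.8
  r 65 ang 193.42 203.72 mid 198.57
  r 68 ang 193.42 203.54 mid 198.48
  r 71 ang 193.88 203.61 mid 198.74
  r 74 ang 194.29 203.5 mid 198.89
  r 77 ang 194.68 203.41 mid 199.04
  r 80 ang 193.79 204.12 mid 198.96
w4
clip n 254 rad 69.2 87.4
  r 69 ang 200.86 206.83 mid 203.85
  r 72 ang 200.47 206.57 mid 203.52
  r 75 ang 200.29 206.41 mid 203.35
  r 78 ang 200.12 206.34 mid 203.23
  r 81 ang 200.09 206.0 mid 203.04
  r 84 ang 199.86 206.73 mid 203.3
line pts 36 ang [196.01 196.04 196.02 195.96 195.98 195.88 195.8  195.88 195.9  195.85
 195.87 195.92 195.95 195.97 196.01 196.03 196.02 196.05 195.96 195.92
 195.93 195.85 195.9  195.89 195.86 195.89 195.93 195.97 196.   196.05
 196.08 196.04 195.95 195.99 195.94 195.93] r 67.5 95.4
line dir 195.94678 C offset from line -0.004821241886020289 mean ang 195.95066467841025 195.95088758705415
```

```bash
python3 - <<'E'
from meas import *
im=cv2.imread("pics/wrist1.png")
s1=dict(eef_pos=[469.5,245.7,231.3],eef_rot=[[0,.453,.892],[0,.892,-.453],[-1,0,0]])
clip(im,s1,(150,260,280,340)); line(im,s1,(270,280,258,300))
E
```

```text
Traceback (most recent call last):
  File "meas.py", line 10, in clip
    p,u,v=bp(im,s,M,81.); a,r=ang(p)
          ~~^^^^^^^^^^^^
  File "meas.py", line 5, in bp
    return np.array([ray_z("wrist",a,b,z,s)[:2] for a,b in zip(u,v)]),u,v
                     ~~~~~^^^^^^^^^^^^^^^^^
  File "h.py", line 14, in ray_z
    o=toworld(n,[0,0,0],st); q=toworld(n,d*1000,st)
  File "h.py", line 6, in toworld
    P=arm.camera_params(n)
ValueError: time passes only in moves, steps and waits
```

```bash
sed -i 's/^def w2c.*$/import functools\n@functools.lru_cache(None)\ndef CP(n): return arm.camera_params(n)/; ' h.py; sed -i '/def CP/!s/arm\.camera_params(/CP(/' h.py; python3 - <<'E'
from meas import *
im=cv2.imread("pics/wrist1.png")
s1=dict(eef_pos=[469.5,245.7,231.3],eef_rot=[[0,.453,.892],[0,.892,-.453],[-1,0,0]])
clip(im,s1,(150,260,280,340)); line(im,s1,(270,280,258,300))
E
```

```text
clip n 343 rad 67.5 85.4
  r 67 ang 195.83 205.88 mid 200.86
  r 70 ang 195.78 205.67 mid 200.73
  r 73 ang 196.1 205.64 mid 200.87
  r 76 ang 196.38 205.42 mid 200.9
  r 79 ang 196.63 205.22 mid 200.93
  r 82 ang 195.71 205.89 mid 200.8
line pts 37 ang [151.81 151.75 151.77 151.77 151.75 151.62 151.62 151.52 151.53 151.53
 151.53 151.52 151.48 151.47 151.48 151.48 151.49 151.49 151.49 151.48
 151.49 151.49 151.5  151.49 151.43 151.41 151.36 151.37 151.37 151.4
 151.13 151.15 151.   150.94 151.03 150.99 150.94] r 67.2 95.9
line dir 153.56049 C offset from line 2.9960017692610563 mean ang 151.4341975536568 151.48730417926552
```

I now have these values:
- **Lever:** 195.95°, read the same from two views, and the line passes through the axis.
- **Clip:** visible far edge at 206.8°. With a width of about 9.7°, its middle is at about 201.9°.
- **Remaining turn:** about 6°.

I'll go down behind the handle with the tool already aligned to the final direction.

Emit:
arm_command([
  [[0, 0.03, -0.01], 0, 0],
  [[0, 0.049, -0.0175], 0, 0],
  [[0, 0.049, -0.0175], 0, 0],
  [[0.045, 0.049, -0.0175], 0, 0],
  [[0.09, 0.049, -0.0175], 0, 0],
  [[0.135, 0.049, -0.0175], 0, 0],
  [[0.135, 0.049, -0.0175], 0, 0],
  [[0.135, 0.049, -0.0175], 0, 0],
])

```text
time_s: 10.5
eef_pos: [429.5, 156.3, 97.6]
eef_rot: [[-0.001, -0.376, 0.927], [-0.0, 0.927, 0.376], [-1.0, 0.0, -0.001]]
ft_force: [0.6, 0.3, 0.3]
gripper_width: 0.3
```

```bash
cat > rel.py <<'E'
from h import *
s=arm.get_state();R=np.array(s["eef_rot"]);d=np.array(s["eef_pos"])-[561,157.5,0]
print(s["time_s"],"T rel C in tool y,z:",d@R[:,1],d@R[:,2],"height",s["eef_pos"][2],"yaw",np.degrees(np.arctan2(R[1,2],R[0,2])),"F",np.round(s["ft_force"],1))
E
python3 rel.py
```

```text
10.5 T rel C in tool y,z: 48.285387405495314 -122.41682305841478 height 97.55784986022141 yaw 22.080335948793106 F [0.6 0.3 0.3]
```

Emit:
arm_command([
  [[0, -0.006, 0], 0, 0],
  [[0, -0.011, 0], 0, 0],
  [[0, -0.014, 0], 0, 0],
  [[0, -0.017, 0], 0, 0],
  [[0, -0.02, 0], 0, 0],
  [[0, -0.023, 0], 0, 0],
  [[0, -0.025, 0], 0, 0],
  [[0, -0.026, 0], 0, 0],
  [[0, -0.026, 0], 0, 0],
  [[0, -0.026, 0], 0, 0],
])

```text
time_s: 11.5
eef_pos: [439.2, 132.2, 97.1]
eef_rot: [[-0.0, -0.376, 0.927], [-0.0, 0.927, 0.376], [-1.0, -0.0, -0.0]]
ft_force: [0.0, 1.5, 1.4]
gripper_width: 0.1
```

```bash
python3 rel.py
```

```text
11.5 T rel C in tool y,z: 22.34137988134234 -122.43660359385592 height 97.09118994992744 yaw 22.084873724270942 F [0.  1.5 1.4]
```

Tool offset is 22.3 against the planned 22.0. I'll back off, rise, and look from the aligned viewpoint.

Emit:
arm_command([
  [[0, 0.012, 0], 0, 0],
  [[0, 0.015, 0], 0, 0],
  [[-0.045, 0.015, 0], 0, 0],
  [[-0.09, 0.015, 0], 0, 0],
  [[-0.135, 0.01, 0], 0, 0],
  [[-0.135, -0.022, 0.0175], 0, 0],
  [[-0.135, -0.022, 0.0175], 0, 0],
  [[-0.135, -0.022, 0.0175], 0, 0],
  [[-0.135, -0.022, 0.0175], 0, 0],
])

```text
time_s: 12.4
eef_pos: [462.5, 118.9, 230.7]
eef_rot: [[-0.003, -0.376, 0.926], [-0.0, 0.926, 0.376], [-1.0, 0.001, -0.003]]
ft_force: [-0.3, 0.6, 0.5]
gripper_width: -0.2
```

```bash
python3 rel.py; cat > look.py <<'E'
from meas import *
import sys; k=sys.argv[1]
s=arm.get_state(); im=arm.capture("wrist"); cv2.imwrite(f"pics/wrist{k}.png",im)
np.savez(f"st{k}.npz",**{a:np.array(v) for a,v in s.items()})
cv2.imwrite(f"pics/wrist{k}z.png",cv2.resize(im[200:300,260:380],None,fx=6,fy=6,interpolation=cv2.INTER_CUBIC))
clip(im,s,(240,440,180,330))
E
python3 look.py 6
```

```text
12.4 T rel C in tool y,z: 1.4565055833730103 -106.50233525071732 height 230.73448742776048 yaw 22.10585184870823 F [-0.3  0.6  0.5]
clip n 104 rad 69.5 87.1
  r 69 ang 196.93 206.76 mid 201.84
  r 72 ang 197.64 206.59 mid 202.12
  r 75 ang 197.32 206.44 mid 201.88
  r 78 ang 198.06 206.24 mid 202.15
  r 81 ang 197.61 206.45 mid 202.03
  r 84 ang 196.78 206.91 mid 201.85
```

View pics/wrist6z.png

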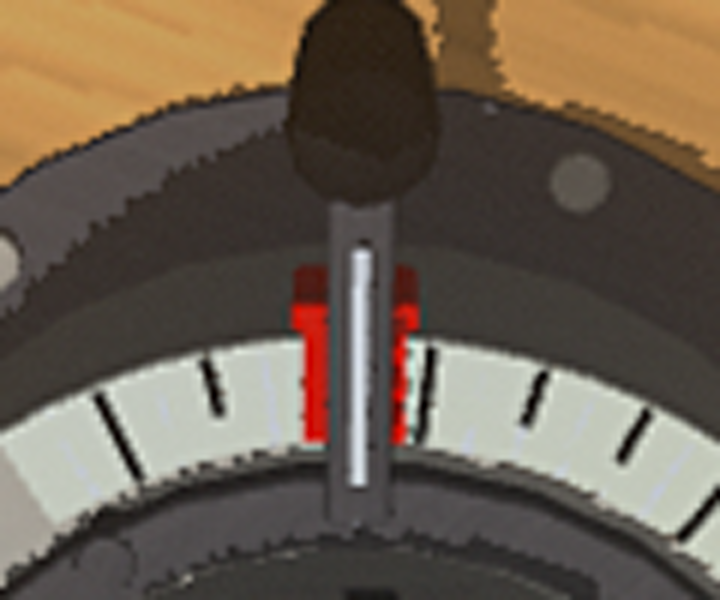

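```bash
python3 - <<'E'
from meas import *
s=dict(np.load("st6.npz")); im=cv2.imread("pics/wrist6.png")
line(im,s,(317,324,243,280),120)
# sub-pixel edges of the red clip and line centre per row
for v in range(252,274,2):
    f=im[v,300:345].astype(float); red=f[:,2]-f[:,1]
    k=np.where(red>80)[0]; w=np.clip(f[15:27,1]-110,0,None); 
    def cross(i,j): # level 80 between i and j
        return 300+i+(80-red[i])/(red[j]-red[i])*(j-i)
    L=cross(k[0]-1,k[0]);Rr=cross(k[-1]+1,k[-1]); c=315+(w*np.arange(12)).sum()/max(w.sum(),1)
    print(v,round(L,2),round(Rr,2),"mid",round((L+Rr)/2,2),"line",round(c,2))
E
```

```text
line pts 37 ang [201.51 201.48 201.49 201.52 201.62 201.67 201.66 201.64 201.64 201.63
 201.64 201.64 201.64 201.62 201.62 201.61 201.62 201.61 201.61 201.61
 201.61 201.59 201.59 201.61 201.59 201.59 201.58 201.6  201.65 201.64
 201.63 201.64 201.62 201.62 201.6  201.55 201.62] r 67.5 95.4
line dir 201.5795 C offset from line -0.04775040308913958 mean ang 201.6052757246973 201.61588951366093
252 308.1 329.34 mid 318.72 line 319.45
254 308.24 329.31 mid 318.77 line 319.4
256 310.14 327.33 mid 318.73 line 319.45
258 310.2 327.37 mid 318.79 line 319.44
260 310.19 327.08 mid 318.64 line 319.35
262 310.18 327.19 mid 318.68 line 319.41
264 310.1 327.36 mid 318.73 line 319.44
266 310.2 326.99 mid 318.6 line 319.32
268 310.17 326.47 mid 318.32 line 319.33
270 310.19 327.16 mid 318.68 line 319.3
272 310.15 327.26 mid 318.71 line 319.23
```

The picture shows red evenly on both sides of the lever: the clip spans px 310.2–327.2 with its middle at 318.7, and the white line is at 319.4. That is 0.5 mm (0.35°) off the middle, so the lever is set. Now I'll look at the grey switch box.

Emit:
arm_command([
  [[0, -0.286, -0.043], 0, 0],
  [[0, -0.286, -0.043], 0, 0],
  [[0, -0.286, -0.043], 0, 0],
  [[0, -0.286, -0.043], 0, 0],
  [[0, -0.286, -0.043], 0, 0],
  [[0, -0.286, -0.043], 0, 0],
  [[0, -0.286, -0.043], 0, 0],
  [[0, -0.286, -0.043], 0, 0],
  [[0, -0.286, -0.043], 0, 0],
  [[0, -0.286, -0.043], 0, 0],
])

```text
time_s: 13.45
eef_pos: [531.1, -161.1, 232.1]
eef_rot: [[-0.0, -0.378, 0.926], [0.0, 0.926, 0.378], [-1.0, 0.0, -0.0]]
ft_force: [0.0, 0.9, 0.3]
gripper_width: -0.3
```

```bash
python3 - <<'E'
from h import *
for n in ["wrist","top","side"]:
    s=arm.get_state()
    im=arm.capture(n);cv2.imwrite(f"pics/{n}7.png",im)
    for q in ["start_top","stop_top"]:
        for r in arm.place_of(n,q)[:2]:
            p=toworld(n,r["xyz"],s);print(n,q,round(r["confidence"],2),np.round(p,1),np.round(proj(n,p,s)))
    if n=="wrist":
        print(s["eef_pos"],s["eef_rot"][:2],s["time_s"])
        b,g,r=[im[...,i].astype(int) for i in range(3)]
        m=((g>r+30)&(g>b+15)).astype(np.uint8)
        N,_,st,ce=cv2.connectedComponentsWithStats(m)
        for i in range(1,N):
            if st[i,4]>60:
                print("green",st[i],ce[i]); print([np.round(ray_z(n,*ce[i],z,s),1) for z in (60,65,70,75)])
E
```

```text
wrist start_top 0.73 [ 552.6 -149.9   74. ] [323. 253.]
wrist start_top 0.42 [405.8 -19.2  -1.4] [522. 134.]
wrist stop_top 0.73 [ 615.5 -162.2   76.1] [279. 318.]
wrist stop_top 0.63 [ 395.6 -215.9   71.7] [321.   5.]
[ 531.10314675 -161.11452603  232.10467339] [[-3.82162352e-04 -3.77753317e-01  9.25906197e-01]
 [ 3.45618814e-04  9.25906159e-01  3.77753444e-01]] 13.45
green [ 302  231   37   36 1043] [319.97315436 248.18696069]
[array([ 553.6, -152.2,   60. ]), array([ 552.2, -152.8,   65. ]), array([ 550.7, -153.4,   70. ]), array([ 549.3, -153.9,   75. ])]
top start_top 0.43 [ 324.6 -215.2   69.8] [400. 325.]
side start_top 0.46 [ 331.4 -214.7   79.4] [438. 216.]
side start_top 0.43 [ 401.4 -384.5   -0.9] [418. 198.]
side stop_top 0.64 [ 391.3 -215.5   78.7] [413. 211.]
side stop_top 0.57 [ 615.3 -163.9   76.7] [320. 206.]
```

View pics/wrist7.png

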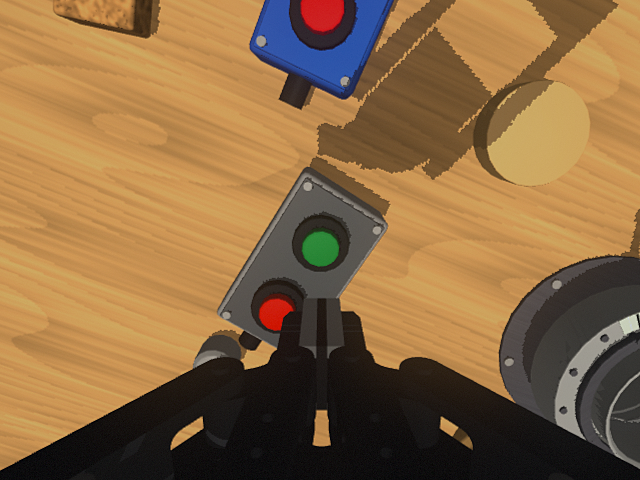

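View pics/top7.png

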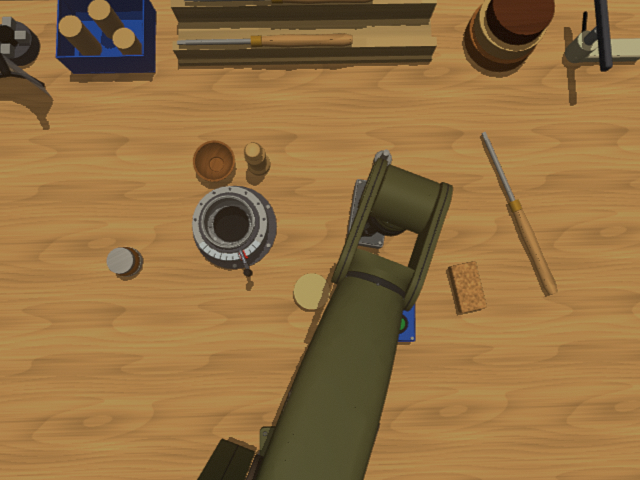

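```bash
python3 - <<'E'
import cv2,numpy as np
a=cv2.resize(cv2.imread("pics/side0.png")[190:250,290:370],None,fx=5,fy=5,interpolation=cv2.INTER_CUBIC)
b=cv2.resize(cv2.imread("pics/wrist7.png")[200:280,280:380],None,fx=4,fy=4,interpolation=cv2.INTER_CUBIC)
b=cv2.copyMakeBorder(b,0,0,0,0,cv2.BORDER_CONSTANT)
H=max(a.shape[0],b.shape[0]); c=np.zeros((H,a.shape[1]+b.shape[1],3),np.uint8); c[:a.shape[0],:a.shape[1]]=a; c[:b.shape[0],a.shape[1]:]=b
cv2.imwrite("pics/zoom8.png",c)
E
```

```text
(no output)
```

View pics/zoom8.png

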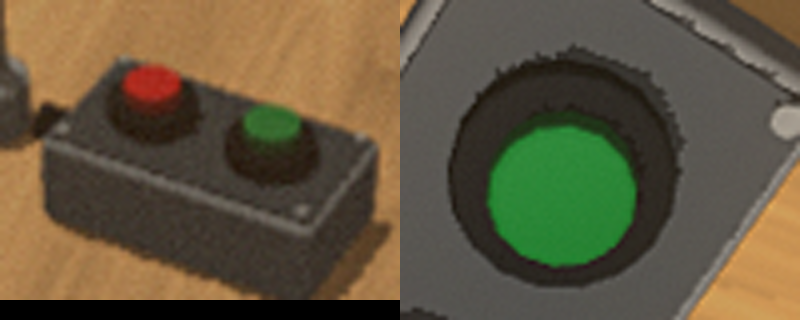

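```bash
python3 - <<'E'
from h import *
s=dict(eef_pos=[531.1031,-161.1145,232.1047],eef_rot=[[-3.8e-4,-.37775,.925906],[3.5e-4,.925906,.37775],[-1,0,-.0004]])
def cen(f,roi):
    im=cv2.imread(f);b,g,r=[im[...,i].astype(int) for i in range(3)]
    x0,x1,y0,y1=roi;m=np.zeros(g.shape,np.uint8);q=(g>r+20)&(g>b+20)&(g>70);m[y0:y1,x0:x1]=q[y0:y1,x0:x1]
    v,u=np.nonzero(m);return u.mean(),v.mean(),len(u),u.min(),u.max(),v.min(),v.max()
for n,f,roi,st in [("top","pics/top0.png",(345,390,210,245),None),("side","pics/side0.png",(330,360,205,225),None)]:
    c=cen(f,roi);print(n,np.round(c,1),[np.round(ray_z(n,c[0],c[1],z,st),1).tolist() for z in (60,65,70,75,80)])
c=(320.2,248.8)
print("wrist",[np.round(ray_z("wrist",*c,z,s),1).tolist() for z in (60,65,70,75,80)])
print(arm.get_state()["time_s"])
E
```

```text
top [368.2 224.8 126.  362.  374.  219.  231. ] [[551.3, -154.3, 60.0], [550.7, -153.8, 65.0], [550.0, -153.3, 70.0], [549.4, -152.8, 75.0], [548.8, -152.3, 80.0]]
side [343.8 214.2  63.  339.  349.  211.  217. ] [[554.5, -170.5, 60.0], [552.9, -164.2, 65.0], [551.3, -157.9, 70.0], [549.7, -151.7, 75.0], [548.1, -145.4, 80.0]]
wrist [[554.0, -151.8, 60.0], [552.6, -152.4, 65.0], [551.1, -153.0, 70.0], [549.7, -153.6, 75.0], [548.2, -154.2, 80.0]]
13.9
```

Rays from the top, side and wrist cameras meet at (549.6,-153.1,74) for the green button's top. It stands proud of its black bezel. Going above it.

Emit:
arm_command([
  [[0, 0, 0.02], 0, 0],
  [[0.05, 0, 0.02], 0, 0],
  [[0.1, 0, 0.02], 0, 0],
  [[0.14, 0, 0.02], 0, 0],
  [[0.15, 0, 0.02], 0, 0],
  [[0.15, 0, 0.02], 0, 0],
  [[0.15, 0, 0.02], 0, 0],
])

```text
time_s: 14.6
eef_pos: [551.5, -155.7, 84.8]
eef_rot: [[0.003, -0.376, 0.927], [-0.001, 0.927, 0.376], [-1.0, -0.002, 0.003]]
ft_force: [-0.0, -1.2, 0.8]
gripper_width: -0.2
```

```bash
python3 - <<'E'
from h import *
print(arm.get_state()["eef_pos"])
for n in ["side","wrist"]:
    im=arm.capture(n);cv2.imwrite(f"pics/{n}9.png",im)
cv2.imwrite("pics/side9z.png",cv2.resize(cv2.imread("pics/side9.png")[140:260,260:420],None,fx=5,fy=5,interpolation=cv2.INTER_CUBIC))
E
```

```text
[ 551.51772309 -155.74793705   84.75516822]
```

View pics/side9z.png

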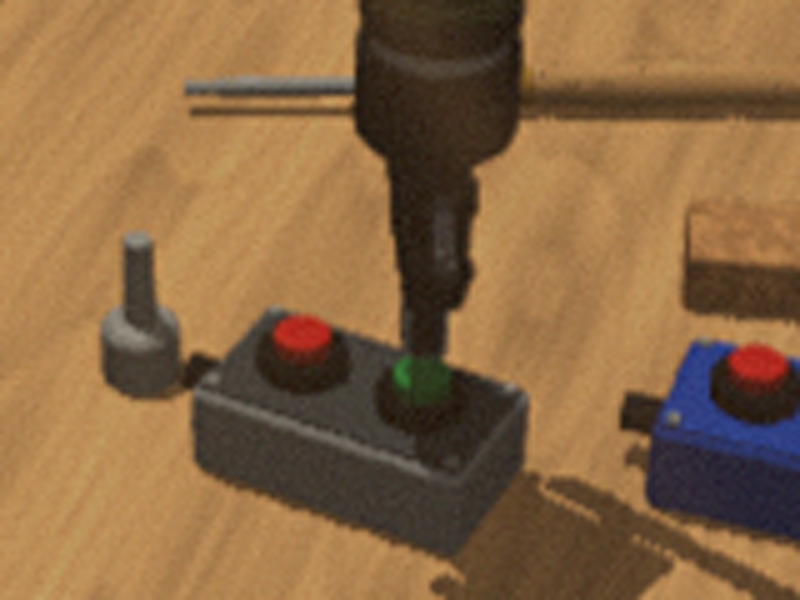

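View pics/wrist9.png

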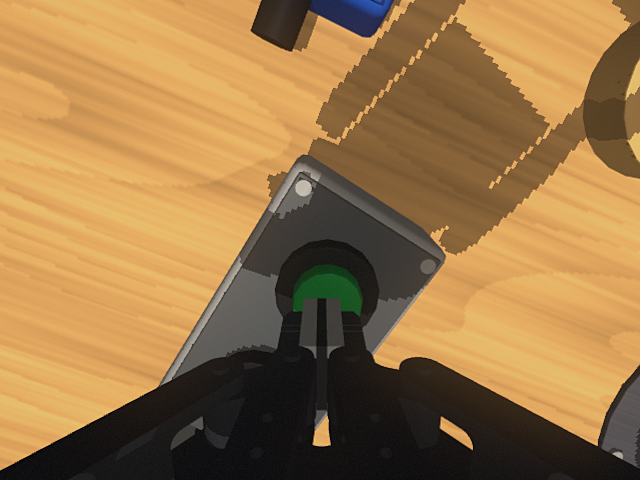

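The side and wrist pictures show the fingertips right over the green button, with the red one well clear. I'll press down gradually with a 2 mm correction in y.

Emit:
arm_command([
  [[0, 0.002, 0], 0, 0],
  [[0.005, 0.002, 0], 0, 0],
  [[0.009, 0.002, 0], 0, 0],
  [[0.012, 0.002, 0], 0, 0],
  [[0.014, 0.002, 0], 0, 0],
  [[0.014, 0.002, 0], 0, 0],
])

```text
time_s: 15.3
eef_pos: [549.4, -153.3, 68.6]
eef_rot: [[0.0, -0.376, 0.927], [0.0, 0.927, 0.376], [-1.0, -0.0, 0.0]]
ft_force: [-1.0, -0.3, 4.5]
gripper_width: -0.5
```

```bash
python3 - <<'E'
from h import *
s=arm.get_state();print(s["time_s"],s["eef_pos"],s["ft_force"])
E
```

```text
15.3 [ 549.44950056 -153.27637835   68.60244955] [-0.9693772  -0.31537096  4.47639283]
```

Emit:
arm_command([
  [[0.001, 0, 0], 0, 0],
  [[0.002, 0, 0], 0, 0],
  [[0.002, 0, 0], 0, 0],
])

```text
time_s: 15.6
eef_pos: [549.5, -153.3, 67.9]
eef_rot: [[0.0, -0.376, 0.927], [-0.0, 0.927, 0.376], [-1.0, -0.0, 0.0]]
ft_force: [-3.2, 2.2, 11.2]
gripper_width: -0.4
```

```bash
python3 - <<'E'
from h import *
s=arm.get_state();print(s["time_s"],s["eef_pos"],s["ft_force"])
E
```

```text
15.6 [ 549.50805192 -153.34161901   67.94028851] [-3.15191113  2.15269831 11.22046924]
```

The button bottomed out: force rose to 11 N and motion stopped 6 mm down. Releasing straight up and looking.

Emit:
arm_command([
  [[-0.02, 0, 0], 0, 0],
  [[-0.06, 0, 0], 0, 0],
  [[-0.11, 0, 0], 0, 0],
  [[-0.16, 0, 0], 0, 0],
  [[-0.163, 0, -0.02], 0, 0],
  [[-0.163, 0, -0.02], 0, 0],
  [[-0.163, 0, -0.02], 0, 0],
  [[-0.163, 0, -0.02], 0, 0],
])

```text
time_s: 16.4
eef_pos: [529.9, -160.2, 226.9]
eef_rot: [[-0.003, -0.376, 0.927], [0.002, 0.927, 0.376], [-1.0, 0.003, -0.003]]
ft_force: [0.3, 0.4, -0.1]
gripper_width: 0.1
```

```bash
python3 - <<'E'
from h import *
s=arm.get_state();print(s["time_s"],s["eef_pos"],s["ft_force"])
im=arm.capture("wrist");cv2.imwrite("pics/wrist10.png",im)
cv2.imwrite("pics/side10.png",arm.capture("side"))
E
```

```text
16.4 [ 529.87577046 -160.18688744  226.87854108] [ 0.34410951  0.39487322 -0.05201369]
```

Emit:
arm_command([
  [[0, 0.286, 0.043], 0, 0],
  [[0, 0.286, 0.043], 0, 0],
  [[0, 0.286, 0.043], 0, 0],
  [[0, 0.286, 0.043], 0, 0],
  [[0, 0.286, 0.043], 0, 0],
  [[0, 0.286, 0.043], 0, 0],
  [[0, 0.286, 0.043], 0, 0],
  [[0, 0.286, 0.043], 0, 0],
  [[0, 0.286, 0.043], 0, 0],
  [[0, 0.286, 0.043], 0, 0],
])

```text
time_s: 17.5
eef_pos: [463.2, 119.5, 229.0]
eef_rot: [[-0.001, -0.374, 0.927], [-0.0, 0.927, 0.374], [-1.0, -0.0, -0.001]]
ft_force: [0.7, -0.0, 0.4]
gripper_width: -0.0
```

```bash
python3 look.py 11; python3 - <<'E'
from h import *
cv2.imwrite("pics/top11.png",arm.capture("top"));cv2.imwrite("pics/side11.png",arm.capture("side"))
print(arm.get_state()["time_s"])
E
```

```text
clip n 111 rad 69.6 87.2
  r 69 ang 196.9 206.7 mid 201.8
  r 72 ang 197.56 207.07 mid 202.31
  r 75 ang 197.29 206.78 mid 202.03
  r 78 ang 198.01 206.13 mid 202.07
  r 81 ang 197.57 206.38 mid 201.98
  r 84 ang 196.74 206.8 mid 201.77
17.65
```

View pics/wrist11z.png

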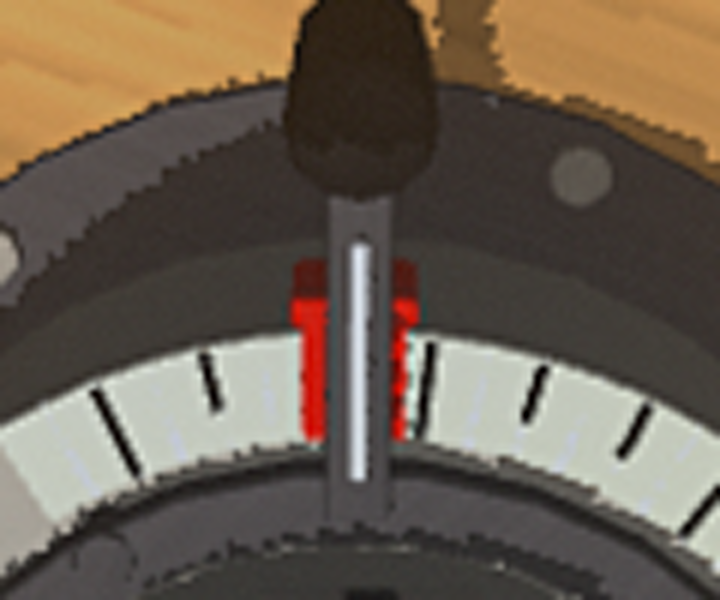

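View pics/wrist10.png

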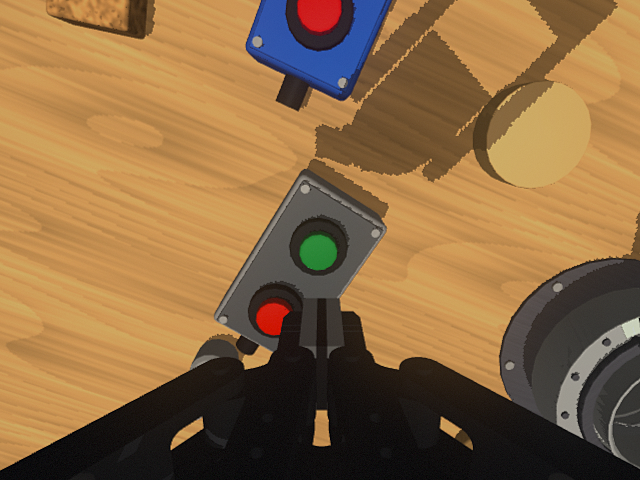

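View pics/top11.png

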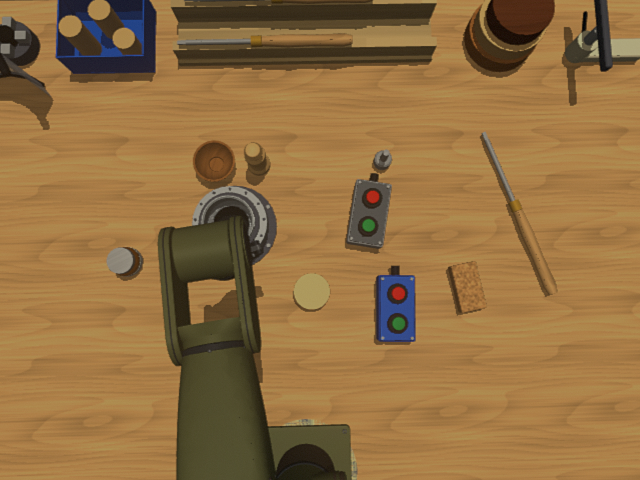

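View pics/side11.png

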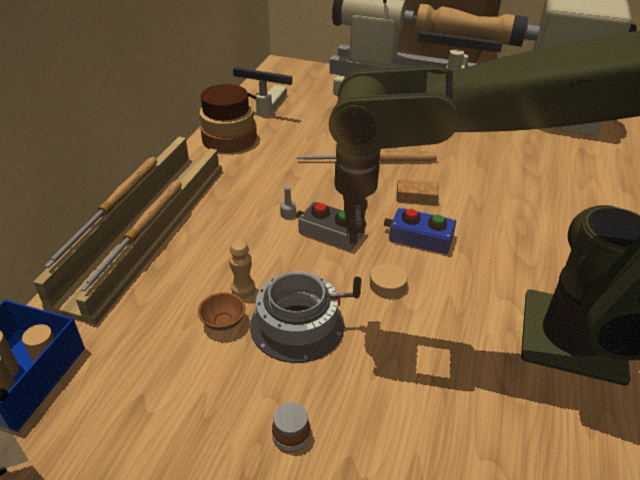

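```bash
python3 - <<'E'
from h import *
cv2.imwrite("pics/side12.png",arm.capture("side"));s=arm.get_state();print(s["time_s"],s["eef_pos"],s["ft_force"])
a=cv2.imread("pics/side12.png");z=cv2.imread("pics/side0.png")
cv2.imwrite("pics/cmp12.png",cv2.resize(np.hstack([a[180:360,200:460],z[180:360,200:460]]),None,fx=1.5,fy=1.5))
E
```

```text
17.7 [463.18216641 119.67653406 229.25362286] [-0.34152716 -1.40991569  0.12379225]
```

View pics/cmp12.png

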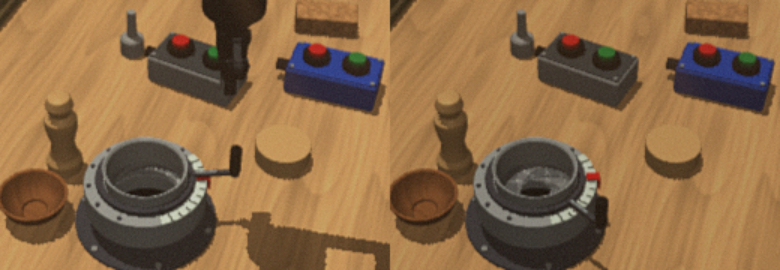

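The gripper only seems to be over the box because of perspective: its shadow lies by the damper, and the TCP is 229 mm up. The green button is up again, the lever is over the clip, and everything else stands as it did at the start. Handing in.

```bash
python3 -c "
from bench import arm
print(arm.finish_job())"
```

```text
the job is handed in; nothing more can be done
None
```

The job is done and handed in at about 17.7 s of robot time; no verdict was reported.

- **Lever:** I pushed the handle round the arc with the shut fingertips, in three pushes, without gripping it. In the measured wrist view, taken from in line with the lever, the white pointer line stood 0.7 px from the middle of the red clip. That is about 0.5 mm, or 0.35°, short of centre. I left it there, because my positioning was no finer than that. A second wrist picture after the button press looked the same.
- **Clip:** its measured position matched before and after, at about 202°.
- **Start button:** I pressed the green button on the grey box until it stopped, 6 mm down at 11 N, and then released it. Later pictures show it up again. The fingertips came down only on the green button, so the red stop button was not touched.
- **Other things:** in the final top and side pictures the loose things stand where they were at the start, except those the arm hides. At hand-in the gripper was about 229 mm above the bench and touching nothing.

**Check that disagreed:** the first wrist reading of the clip and lever was off by about 3 mm, because the arm was still settling. I used it only for the clip's width.

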